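# Clear the spill tray into the press-and-turn waste drum and stand the fallen bottles up

## Robot

A 6-joint arm with a two-finger parallel gripper is mounted at the origin on a cart in front of the work surface, level with it; the furniture and walls round the work are solid. World frame = base frame: x ahead of the robot, y to its left, z up, the work surface at z = 0. Lengths are in m, angles in rad, forces in N, time in s.
With the tool pointing down it reaches from about 0.4 to 0.825 m from the base axis. Payload 7 kg.
Tool frame: the origin (TCP) lies midway between the tips of the shut fingers; the grasp point (between the pads) lies arm.hold_point_z behind it (arm.hold_point_z is the distance from the TCP to the grasp point, in m); z points along the fingers, y is the line along which they close (so a half turn about z gives the same grasp; the last joint's range is limited). The gripper opens to 88 mm and grips with 3 to 60 N. Pads are 19 mm wide; open, the fingers measure 130 mm over their backs; the gripper's body (78 mm by 193 mm) begins 47 mm behind the grasp point.
Start: joints at [-0.924, 0.359, 0.012, 0, -1.224, -0.288], TCP at [0.237, -0.632, 0.227] pointing down, gripper open.
Joint ranges: [-3.07, 3.07], [-1.43, 2.12], [-1.02, 1.25], [-3.03, 1.67], [-3.05, -0], [-3.03, 3.03]. Speed limits (rad/s): [2.39, 2.39, 3.01, 3.14, 3.14, 3.14].

## Interface

Orientations are given as [roll, pitch, yaw] about the fixed x, y, z axes, in that order (R = Rz(yaw) Ry(pitch) Rx(roll)).
In Python, from station import arm gives the robot as it stands.
- The arm moves only by the shell command python3 -m crank 'ROWS' [OPENING] [FORCE]. ROWS is JSON, a list that holds one entry, the list of rows, each a list of 4 numbers: the shift along the tool's x, y, z in units of 25 mm (1.0 is 25 mm), then the turn about the tool's z in units of 5 degrees (1.0 is 5 degrees). A call has 1 to 12 rows; each row is the pose to reach, as a shift and turn from the pose commanded when the call began, along the tool's axes at that moment; what a row does not reach only later rows make up. A row lasts 1/8 s, in which the tool goes at most 62.5 mm and 10.7 degrees, less where a joint would pass 70% of its speed; a pose out of reach is approached as far as the arm can. A call with a gripper value outside its range is refused whole. OPENING is the closure, from 0 (fully open) to 1 (shut), set as the call begins (- or left out, the last holds). The fingers move at their own pace and stop on an object; FORCE is the grip in N (left out, the last holds). Time passes only in rows, so rows that repeat a pose let the fingers close. It gives the time, the measured TCP pose, the force, the opening and the grip force at its end, in the units of the state.
- arm.get_state(): the state, without advancing time (a new reading comes with each control period).
- arm.grab_frame(name): name is "scene" or "top" or "wrist"; returns (picture, depth): 400x640x3 uint8, red, green, blue; 400x640 float32, m along the optical axis (not along the pixel's ray), 0 where there is no reading.
- arm.get_calibration(name): a dict with "mtx" (3x3 intrinsics, pixels), "R" (3x3) and "t" (3): a world point X has camera coordinates R X + t; the wrist camera has in their place "mount" (4x4, takes a point from camera to tool coordinates, whose origin is the TCP and whose axes are the flange's). Camera axes: x right, y down, z forward; pixel columns grow to the right and rows downward; lengths in m; the calibration is good to about 2 mm. A picture is of the moment at which its call begins: read the wrist's pose just before it. get_calibration takes no time and is no camera call.
- arm.job_done(): hands the job in; it is judged then, once.
Trained networks look in the newest picture that a camera, given by its name, has taken for a name from the list of things; names that differ only in an ending like _2 or _b are one class to them, and where a whole thing is asked for, a point or a joint stands for the part that bears it (a point fixed in the world has none). Each returns a list of dicts, best first, with "score" (0 to 1); they miss things now and then, are a little off and sometimes report something else, mostly with a low value. They report only what shows in the picture. A call takes as long as a camera call.
- arm.recognise(thing, camera): "extent" ([left, top, width, height] in pixels, round what is visible of it).
- arm.trace(thing, camera): "mask" (400x640 bool, what is visible of it) and "extent" ([left, top, width, height] in pixels, round what is visible of it).
The state is a dict: "t": time; "q": joint angles; "qd": joint speeds; "joint_efforts": joint torques, N m; "eef_pos": TCP position; "ee_rot": TCP orientation; "force": force on the tool from outside, world axes, zero at the start; "moment": the same for the moment, N m; "width": finger opening in m; "gripper_force": force on a finger pad.
Only numpy, scipy, OpenCV 4.12 (cv2) and the standard library are available. Lean on these libraries where they do the work, as an engineer would, in place of code of your own. Each camera call takes 0.05 s, during which the arm holds its last target. There are 200 camera calls.

## Task

Clear up after the spill: press the waste drum's safety cap firmly down, turn it, lift it off and set it down on the bench, put every used square sample bottle lying in the spill tray into the drum, then put the cap back, pressed and turned until it is locked again. Stand every fallen amber bottle upright inside the spill tray, and leave the other things on the bench where they are.

Things in the scene. Friction and masses are not known exactly. Their poses are not given: they have to be found in the camera images.
- drum: Fixed white waste drum, 138 mm across, 100 mm high; mouth 96 mm across, inner floor 6 mm up. Origin: centre of underside, z up. Three claws round its neck hold the cap; grey ribs on its wall at 0, 120 and 240 degrees from its x axis mark the locked angles
- seal (a joint): Black sprung ring that is the drum's mouth; its top is 100 mm up. Value: how far it is pushed down, 0 to 0.0075 m. It starts to yield at 6 N and takes 11 N at 5 mm, 13.5 N at the bottom
- cap: Loose grey safety cap, 0.14 to 0.24 kg: disc 152 mm across, skirt below, grip bar across the top, 84 mm long along the cap's x axis, 22 mm wide. Origin: centre of the lower rim, z up; disc top 26 mm and bar top 51 mm above it. On the drum it rests on the ring, origin 80 mm above the drum's. Off the drum it stands level on its skirt
- cap_mark (a point): Point at the cap's first toe, 66 mm from its axis along x, 2.5 mm above its origin. Three toes (0, 120, 240 degrees, marked by ribs) hold the cap. Opening: press down 4.5 to 7 mm (6 is good), turn counter-clockwise from above to 0.70-1.45 rad from locked (1.08 is the middle), let it rise and lift straight off
- lock0 (a point): Place of a toe when locked (any toe in any place): 66 mm from the drum's axis along its x, 82.5 mm up. Closing: lower the cap onto the ring 1.08 rad counter-clockwise of locked, press down 6 mm, turn clockwise to the locked angle, where an end stop is, and let it rise. Play when locked: about 0.07 rad, 3.5 mm
- lock1 (a point): The same as lock0, at 120 degrees counter-clockwise (from above) of the drum's x axis
- lock2 (a point): The same as lock0, at 240 degrees
- tray: Fixed low steel spill tray, 180 mm (x) by 250 mm (y), 10 mm high, walls and floor 4 mm thick, open above. Origin: centre of its underside
- sample_0: Used square sample bottle (white plastic, flat sides, round grey cap), closed, 45 g, 72 mm long: body 26 x 26 mm up to 50 mm, cap 21 mm across from 55 to 72 mm; lying in the tray (may be absent). Origin: centre of its base; its z axis runs along it to the cap
- sample_1: A second such sample bottle (may be absent)
- sample_2: A third such sample bottle (may be absent)
- bottle_0: Amber reagent bottle, closed, 0.08 to 0.17 kg, 96 mm high, body 45 mm across, shoulder narrowing up to 80 mm, then a black cap 27 mm across from 80 to 96 mm; centre of mass about 45 mm up, so it swings upright if held lightly by the cap; lying on its side on the bench (may be absent). Origin: centre of its base; its z axis runs to the cap
- bottle_1: A second such bottle (may be absent)
- tape_roll: Roll of tape lying flat, 100 mm across, 25 mm high, to be left alone. Origin under its centre
- slide_pack: Flat white pack of slides, 93 x 71 x 12 mm, to be left alone. Origin under its centre
- photodiode_box: Black instrument box with a light top, 81 x 70 x 44 mm, to be left alone. Origin under its centre

How it is judged:
By the outcome, as a careful person would: the job done as asked, in the order asked, and still so for the second after the job is handed in, with the robot touching nothing.
Of sample_0, sample_1, sample_2 only 2 to 3 are there at a start; the rules pass over those that are not, and their reading is None.
Of bottle_0, bottle_1 only 1 to 2 are there at a start; the rules pass over those that are not, and their reading is None.
At some moment in a run one of sample_0, sample_1, sample_2 may be knocked a few centimetres aside while the robot is not near it.
Once in a run the grip may slacken for a moment while it holds something.
It also fails if it takes over 210 s, if anything falls off the work surface, if the arm or the gripper's body presses on something with over 40 N, if the wrist force passes 120 N, or if a joint passes its speed limit or range.

## Working session

There is one attempt and no reset: what is moved stays moved. The work goes in short steps, Python scripts to look and compute and a shell command to move; the robot and the scene stay as the last step left them, time stands still between calls to the robot, and variables do not carry over. Pictures are saved under pics/ and viewed, at most 14 in all, crops included, and the job is handed in when it is done.

```bash
ls; mkdir -p pics
cat > h.py <<'E'
import numpy as np, cv2, json
from station import arm
from scipy.spatial.transform import Rotation as Ro
def tool():
    s=arm.get_state(); T=np.eye(4); T[:3,:3]=Ro.from_euler('xyz',s['ee_rot']).as_matrix(); T[:3,3]=s['eef_pos']; return T
def cam(name,T=None):
    c=arm.get_calibration(name)
    if name=='wrist': W=T@np.array(c['mount'])
    else:
        W=np.eye(4); R=np.array(c['R']); W[:3,:3]=R.T; W[:3,3]=-R.T@np.array(c['t'])
    return np.array(c['mtx']),W
def grab(name):
    T=tool(); im,d=arm.grab_frame(name); K,W=cam(name,T); 
    v,u=np.mgrid[:400,:640]; p=np.stack([(u-K[0,2])/K[0,0]*d,(v-K[1,2])/K[1,1]*d,d],-1)
    P=p@W[:3,:3].T+W[:3,3]; P[d==0]=np.nan
    return im,P
def save(im,f): cv2.imwrite('pics/'+f,cv2.cvtColor(im,cv2.COLOR_RGB2BGR))
E
python3 - <<'E'
from h import *
s=arm.get_state(); print(s, arm.hold_point_z)
for n in ('scene','top'):
    im,P=grab(n); save(im,n+'0.png')
    for th in ['drum','cap','tray','sample_0','bottle_0','tape_roll','slide_pack','photodiode_box']:
        for r in arm.trace(th,n):
            if r['score']<.3: continue
            q=P[r['mask']]; q=q[~np.isnan(q[:,0])]
            print(n,th,round(r['score'],2),r['extent'],np.round(np.median(q,0),3),'lo',np.round(np.percentile(q,3,axis=0),3),'hi',np.round(np.percentile(q,97,axis=0),3))
E
```

```text
pics
{'t': 0.0, 'q': array([-9.23849169e-01,  3.59368751e-01,  1.10613272e-02, -3.45795811e-04,
       -1.22411182e+00, -2.88103743e-01]), 'qd': array([ 1.00746905e-03, -1.43700986e-03, -2.97949116e-03,  8.42402350e-05,
       -3.33676625e-04,  3.51185282e-04]), 'joint_efforts': array([ 1.86380654e-03, -5.82712054e+01,  2.93066454e+01,  6.99733034e+00,
        7.14212714e-03, -2.26420320e-04]), 'eef_pos': array([ 0.23685505, -0.63155232,  0.22563628]), 'ee_rot': array([ 3.13994426e+00, -1.49496827e-04, -2.78286687e+00]), 'force': array([0.35550698, 0.07146204, 0.01715976]), 'moment': array([0.02306889, 0.02404336, 0.06651204]), 'gripper_force': 0.0, 'width': 0.08761761131021169} 0.0188
scene drum 0.69 [284.3, 214.4, 43.9, 30.5] [ 0.508 -0.015  0.038] lo [ 0.481 -0.081  0.006] hi [0.575 0.002 0.062]
scene sample_0 0.96 [189.4, 287.8, 31.2, 19.8] [0.546 0.297 0.027] lo [0.521 0.28  0.01 ] hi [0.584 0.307 0.032]
scene sample_0 0.81 [245.0, 250.9, 26.4, 22.5] [0.534 0.129 0.026] lo [0.509 0.113 0.006] hi [0.579 0.142 0.032]
scene sample_0 0.61 [279.4, 212.2, 49.2, 30.6] [ 0.508 -0.015  0
[... 999 characters left out ...]
397.9, 204.1, 14.1, 30.1] [ 0.482 -0.426  0.041] lo [ 0.443 -0.447  0.008] hi [ 0.533 -0.405  0.049]
top bottle_0 0.67 [410.5, 182.3, 31.1, 26.7] [ 0.579 -0.507  0.024] lo [ 0.529 -0.554  0.   ] hi [ 0.622 -0.462  0.03 ]
top bottle_0 0.57 [364.9, 191.2, 13.6, 29.1] [ 0.526 -0.317  0.041] lo [ 0.482 -0.342  0.029] hi [ 0.564 -0.298  0.05 ]
top tape_roll 0.73 [412.3, 181.6, 29.8, 27.7] [ 0.572 -0.514  0.024] lo [ 0.529 -0.554  0.006] hi [ 0.619 -0.462  0.03 ]
top slide_pack 0.97 [265.3, 221.4, 18.7, 27.5] [0.421 0.03  0.013] lo [0.381 0.002 0.001] hi [0.463 0.059 0.017]
top photodiode_box 0.78 [434.5, 218.2, 24.3, 22.1] [ 0.456 -0.56   0.044] lo [ 0.419 -0.595  0.01 ] hi [ 0.493 -0.532  0.049]
```

Run:
```python
import cv2,numpy as np
a=cv2.imread('pics/top0.png')[150:270,160:480]; b=cv2.imread('pics/scene0.png')[140:330,160:420]
cv2.imwrite('pics/a.png',np.vstack([cv2.resize(a,(800,300),interpolation=2),cv2.resize(b,(410,300),interpolation=2)if 0 else np.pad(cv2.resize(b,(410,300),interpolation=2),((0,0),(0,390),(0,0)))]))
```

```text
(no output)
```

View pics/a.png

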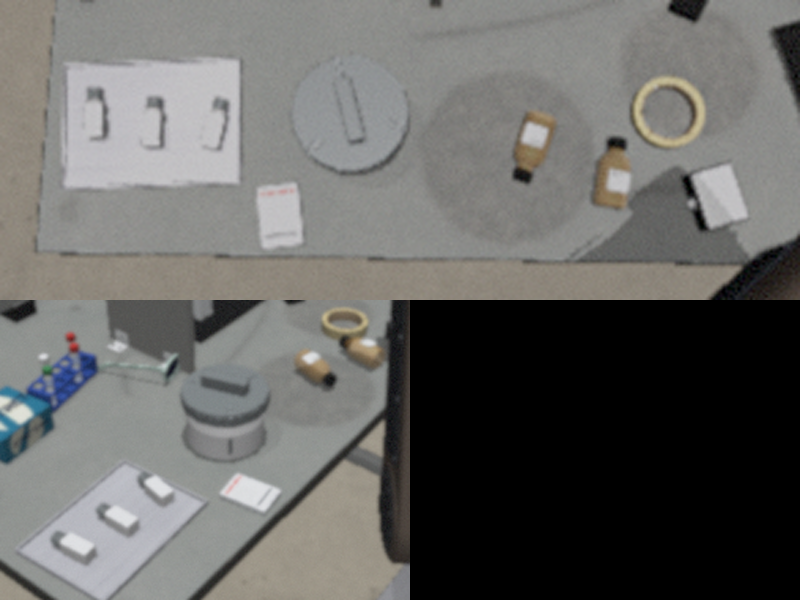

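```bash
cat >> h.py <<'E'
def go(p,yaw):
    """rows-units from current pose to world TCP p, tool-down yaw"""
    T=tool(); d=T[:3,:3].T@(np.array(p)-T[:3,3])/0.025
    y=np.arctan2(T[1,0],T[0,0]); dy=(yaw-y+np.pi)%(2*np.pi)-np.pi
    print('at',T[:3,3].round(4),'yaw',round(y,3),'-> shift',d.round(3),'turn',round(-np.degrees(dy)/5,3))
def line(q):
    c,s,a=cv2.minAreaRect(q[:,:2].astype(np.float32)); b=cv2.boxPoints((c,s,a)); e=[b[1]-b[0],b[2]-b[1]]
    l=max(e,key=np.linalg.norm); return np.round(c,4),np.sort(np.round(s,4)),round(float(np.arctan2(l[1],l[0])),3)
E
python3 - <<'E'
from h import *
im,P=grab('top')
m=np.isfinite(P[...,0])
for x in np.arange(.40,.85,.05):
    print(round(x,2),[round(float(np.percentile(P[m&(abs(P[...,0]-x)<.025)&(abs(P[...,1]-y)<.025)][:,2],98)),2) if (m&(abs(P[...,0]-x)<.025)&(abs(P[...,1]-y)<.025)).sum()>3 else None for y in np.arange(.4,-.5,-.05)])
k=m&(abs(P[...,0]-.55)<.06)&(abs(P[...,1]+.07)<.06)&(P[...,2]>.121); print(line(P[k]),np.median(P[k],0))
k=m&(abs(P[...,0]-.55)<.1)&(abs(P[...,1]+.07)<.1)&(P[...,2]>.09); print(line(P[k]))
go([.45,-.069,.36],.26-np.pi)
E
```

```text
0.4 [-0.74, 0.01, 0.01, 0.01, 0.01, 0.01, 0.01, 0.02, 0.02, 0.01, 0.01, 0.01, 0.01, 0.01, 0.01, 0.01, 0.63, 0.67]
0.45 [None, 0.01, 0.01, 0.01, 0.01, 0.01, 0.01, 0.02, 0.02, 0.01, 0.01, 0.01, 0.01, 0.01, 0.01, 0.01, 0.05, 0.65]
0.5 [None, 0.01, 0.01, 0.01, 0.03, 0.03, 0.03, 0.0, 0.11, 0.13, 0.13, 0.11, 0.01, 0.01, 0.05, 0.05, 0.05, 0.05]
0.55 [None, 0.01, 0.03, 0.02, 0.03, 0.03, 0.03, 0.01, 0.11, 0.13, 0.13, 0.11, 0.01, 0.01, 0.05, 0.05, 0.01, 0.04]
0.6 [None, 0.01, 0.03, 0.01, 0.03, 0.01, 0.03, 0.01, 0.11, 0.13, 0.11, 0.11, 0.01, 0.01, 0.01, 0.01, 0.01, 0.03]
0.65 [None, 0.43, 0.43, 0.43, 0.43, 0.43, 0.43, 0.43, 0.43, 0.43, 0.43, 0.43, 0.43, 0.43, 0.43, 0.43, 0.43, 0.43]
0.7 [None, 0.43, 0.43, 0.43, 0.43, 0.43, 0.43, 0.43, 0.43, 0.43, 0.43, 0.74, 0.74, 0.73, 0.73, 0.74, 0.74, 0.43]
0.75 [None, 0.43, 0.55, 0.55, 0.55, 0.54, 0.43, 0.43, 0.43, 0.43, 0.43, 0.74, 0.74, 0.73, 0.74, 0.74, 0.74, 0.43]
0.8 [None, 0.43, 0.55, 0.55, 0.55, 0.55, 0.59, 0.6, 0.59, 0.43, 0.43, 0.43, 0.73, 0.73, 0.73, 0.74, 0.74, 0.43]
(array([ 0.5528, -0.0693]), array([0.0209, 0.0831]), 0.264) [ 0.55167201 -0.06916578  0.13159114]
(array([ 0.5519, -0.0702]), array([0.1506, 0.1519]), 0.005)
at [ 0.237  -0.632   0.2266] yaw -2.783 -> shift [-15.885  18.095  -5.337] turn 1.132
```

```bash
python3 -m crank '[[[0,0,-3.7,0],[-3,3.5,-3.7,0.5],[-6,7,-3.7,0.8],[-8,9,-3.7,1.1],[-10,11.3,-3.7,1.1],[-12,13.6,-3.7,1.1],[-14,15.8,-3.7,1.1],[-15.9,18.1,-3.7,1.1],[-15.9,18.1,-3.7,1.1],[-15.9,18.1,-3.7,1.1]]]' 0
python3 - <<'E'
from h import *
print(arm.get_calibration('wrist')['mount'])
im,P=grab('wrist'); save(im,'w1.png'); print(arm.get_state()['q'])
m=np.isfinite(P[...,0])
k=m&(abs(P[...,0]-.55)<.06)&(abs(P[...,1]+.07)<.06)&(P[...,2]>.121); print(line(P[k]),np.median(P[k],0))
k=m&(abs(P[...,0]-.55)<.1)&(abs(P[...,1]+.07)<.1)&(P[...,2]>.09); print(line(P[k]))
im,P=grab('top');m=np.isfinite(P[...,0]);k=m&(P[...,2]>.4)&(P[...,2]<.45)&(abs(P[...,1])<.3); print('shelf x',np.percentile(P[k][:,0],[0,.5,2,50]))
E
```

```text
t: 2.2
eef_pos: [0.4358, -0.1062, 0.3193]
ee_rot: [-3.141, 0.002, -2.879]
force: [1.9, 0.1, -0.1]
width: 0.0877
gripper_force: 0.0
[[-7.13172576e-04 -9.57987586e-01 -2.86808782e-01  7.75395458e-02]
 [ 9.99999714e-01 -6.11315013e-04 -4.44687149e-04 -3.20673079e-04]
 [ 2.50674255e-04 -2.86809017e-01  9.57987748e-01 -1.58767365e-01]
 [ 0.00000000e+00  0.00000000e+00  0.00000000e+00  1.00000000e+00]]
[ 2.12769138e-01 -7.73538681e-02 -2.97534141e-01 -1.17008716e-03
 -1.34790157e+00 -1.51737497e+00]
(array([ 0.5316, -0.0732]), array([0.0205, 0.043 ]), 0.262) [ 0.52946198 -0.07396444  0.13139687]
(array([ 0.5362, -0.0693]), array([0.1547, 0.1837]), 0.07)
shelf x [0.37718741 0.39011998 0.42993842 0.73831467]
```

View pics/w1.png

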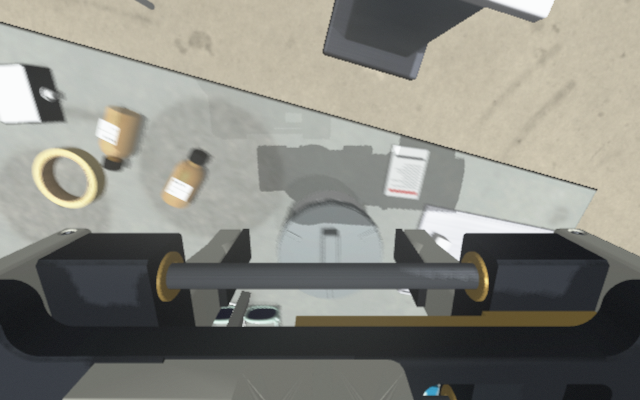

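Run:
```python
from h import *
s=arm.get_state(); print(s['t'],s['q'].round(3),s['qd'].round(3))
go([.552,-.0697,.16],.263-np.pi)
T=tool(); im,P=grab('top'); save(im,'t1.png')
```

```text
2.3 [ 2.080e-01 -7.700e-02 -2.980e-01 -1.000e-03 -1.349e+00 -1.510e+00] [-0.085 -0.004 -0.014  0.013 -0.017  0.101]
at [ 0.4371 -0.1037  0.3189] yaw -2.873 -> shift [-4.783  0.087  6.364] turn 0.067
```

```bash
python3 -m crank '[[[-1.6,0,3,0],[-3.2,0.1,5,0],[-4.8,0.1,6,0],[-4.8,0.1,6.4,0],[-4.8,0.1,6.4,0],[-4.8,0.1,6.4,0]]]' 0
python3 - <<'E'
from h import *
s=arm.get_state(); print(s['t'],s['q'].round(3),s['qd'].round(3),s['force'])
go([.552,-.0697,.109],.263-np.pi)
E
```

```text
t: 3.1
eef_pos: [0.5506, -0.0754, 0.1602]
ee_rot: [-3.141, 0.002, -2.88]
force: [0.3, 0.2, 1.4]
width: 0.0877
gripper_force: 0.0
3.1 [ 0.216  0.217 -0.348  0.    -1.004 -1.525] [ 0.004 -0.017  0.002 -0.001  0.002 -0.001] [0.30737394 0.23916453 1.3628504 ]
at [ 0.5506 -0.0754  0.1602] yaw -2.88 -> shift [-0.109  0.208  2.047] turn -0.011
```

```bash
python3 -m crank '[[[-0.1,0.2,0.5,0],[-0.1,0.2,1,0],[-0.1,0.2,1.5,0],[-0.1,0.2,2,0],[-0.1,0.2,2,0],[-0.1,0.2,2,0]]]' 0 && python3 -m crank '[[[0,0,0,0],[0,0,0,0],[0,0,0,0],[0,0,0,0],[0,0,0,0],[0,0,0,0]]]' 1 55
python3 - <<'E'
from h import *
s=arm.get_state(); print(s['t'],s['force'].round(1),s['moment'].round(2),s['width'],s['gripper_force'])
go([.552,-.0697,.109],.263-np.pi)
E
```

```text
t: 3.85
eef_pos: [0.5519, -0.0692, 0.1087]
ee_rot: [-3.142, -0.0, -2.879]
force: [-0.1, -1.1, -0.5]
width: 0.0876
gripper_force: 0.0
t: 4.6
eef_pos: [0.5519, -0.0692, 0.1087]
ee_rot: [3.142, 0.0, -2.879]
force: [0.5, 0.0, 1.0]
width: 0.033
gripper_force: 0.0
4.6 [0.5 0.  1. ] [ 0.02 -0.02 -0.01] 0.0329531472217091 0.0
at [ 0.5519 -0.0692  0.1087] yaw -2.879 -> shift [ 0.001 -0.022 -0.011] turn -0.002
```

```bash
python3 -m crank '[[[0,0,0,0],[0,0,0,0],[0,0,0,0],[0,0,0,0]]]' 1 55; python3 -m crank '[[[0,0,0.12,0],[0,0,0.24,0],[0,0,0.24,0],[0,0,0.24,0]]]'
```

```text
t: 5.1
eef_pos: [0.5519, -0.0691, 0.1087]
ee_rot: [3.142, -0.0, -2.879]
force: [0.2, 1.1, -0.8]
width: 0.0217
gripper_force: 55.0
t: 5.6
eef_pos: [0.5519, -0.0691, 0.1035]
ee_rot: [-3.141, 0.0, -2.878]
force: [-3.5, 3.3, 8.1]
width: 0.0215
gripper_force: 55.0
```

```bash
python3 -m crank '[[[0,0,0.04,0],[0,0,0.07,0],[0,0,0.07,0],[0,0,0.07,0]]]' - 60
```

```text
t: 6.1
eef_pos: [0.5519, -0.0691, 0.1019]
ee_rot: [-3.141, 0.001, -2.878]
force: [-4.3, 3.4, 11.0]
width: 0.0217
gripper_force: 60.0
```

```bash
python3 -m crank '[[[0,0,0,-1.2],[0,0,0,-2.4],[0,0,0,-3.6],[0,0,0,-4.8],[0,0,0,-6],[0,0,0,-7.2],[0,0,0,-8.4],[0,0,0,-9.6],[0,0,0,-10.8],[0,0,0,-12],[0,0,0,-12.4],[0,0,0,-12.4]]]'
python3 - <<'E'
from h import *
s=arm.get_state(); print(s['t'],s['force'].round(1),s['moment'].round(2),s['q'].round(2))
E
```

```text
t: 7.6
eef_pos: [0.5537, -0.0693, 0.1026]
ee_rot: [-3.138, 0.001, -1.796]
force: [-0.5, 0.2, 10.6]
width: 0.0217
gripper_force: 60.0
7.6 [-0.5  0.2 10.6] [ 0.18  0.27 -0.16] [ 0.23  0.28 -0.41  0.   -0.87 -0.45]
```

```bash
python3 -m crank '[[[0,0,-0.2,0],[0,0,-0.4,0],[0,0,-0.8,0],[0,0,-1.5,0],[0,0,-2.2,0],[0,0,-2.8,0],[0,0,-2.8,0],[0,0,-2.8,0]]]'
python3 -m crank '[[[1,-0.5,0,0],[2,-1,0,0],[3,-1.6,0,0],[4,-2.2,0,0],[5,-2.8,0,0],[5.3,-3.1,0.5,0],[5.3,-3.1,1.5,0],[5.3,-3.1,3,0],[5.3,-3.1,4,0],[5.3,-3.1,5,0],[5.3,-3.1,5.3,0],[5.3,-3.1,5.3,0]]]'
python3 - <<'E'
from h import *
im,P=grab('scene'); save(im[140:330,200:460].repeat(2,0).repeat(2,1),'s2.png')
go([.600,-.215,.0295],-1.796)
E
```

```text
t: 8.6
eef_pos: [0.5514, -0.0692, 0.1704]
ee_rot: [3.141, -0.0, -1.797]
force: [1.1, 0.5, -1.4]
width: 0.0213
gripper_force: 60.0
t: 10.1
eef_pos: [0.5973, -0.2154, 0.0378]
ee_rot: [3.14, -0.0, -1.796]
force: [-0.2, -0.1, -1.4]
width: 0.0219
gripper_force: 60.0
at [ 0.598  -0.2155  0.0387] yaw -1.796 -> shift [-0.038 -0.074  0.368] turn -0.003
```

View pics/s2.png

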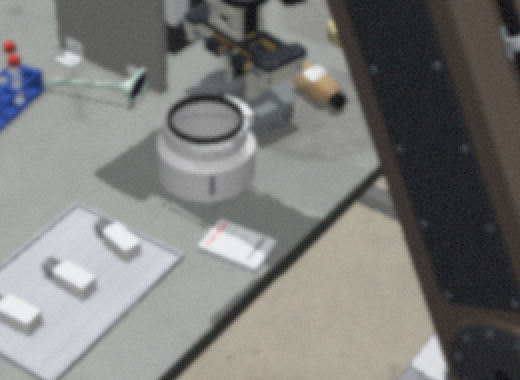

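```bash
python3 -m crank '[[[0,0,0.2,0],[0,0,0.3,0],[0,0,0.34,0],[0,0,0.36,0],[0,0,0.36,0],[0,0,0.36,0]]]'
python3 -m crank '[[[0,0,0,0],[0,0,0,0],[0,0,0,0],[0,0,0,0],[0,0,-0.5,0],[0,0,-1.5,0],[0,0,-3,0],[0,0,-5,0],[0,0,-6,0],[0,0,-6.5,0],[0,0,-6.5,0]]]' 0.2
python3 - <<'E'
from h import *
from h import *
s=arm.get_state(); print(s['q'].round(2))
im,P=grab('top'); m=np.isfinite(P[...,0])
for y0,y1 in ((.09,.17),(.17,.25),(.25,.335)):
    k=m&(P[...,0]>.47)&(P[...,0]<.63)&(P[...,1]>y0)&(P[...,1]<y1)&(P[...,2]>.0165)&(P[...,2]<.06); print('samp',line(P[k]),k.sum(),np.median(P[k],0).round(3)); 
save(im[160:240,180:270].repeat(6,0).repeat(6,1),'tray.png')
E
```

```text
t: 10.9
eef_pos: [0.5978, -0.2157, 0.0295]
ee_rot: [-3.141, 0.0, -1.797]
force: [-0.1, 0.0, -2.2]
width: 0.0217
gripper_force: 60.0
t: 12.28
eef_pos: [0.5979, -0.2157, 0.1927]
ee_rot: [-3.14, 0.0, -1.797]
force: [0.2, -0.9, -0.6]
width: 0.0704
gripper_force: 0.0
[-0.04  0.32 -0.13 -0.   -1.12 -0.19]
samp (array([0., 0.]), array([0., 0.]), 0.0) 0 [nan nan nan]
samp (array([0.5497, 0.2129]), array([0.0175, 0.0717]), -0.133) 89 [0.552 0.212 0.03 ]
samp (array([0.5351, 0.2944]), array([0.0441, 0.1232]), -0.298) 156 [0.557 0.288 0.029]
  return _methods._mean(a, axis=axis, dtype=dtype,
  ret = um.true_divide(
```

View pics/tray.png

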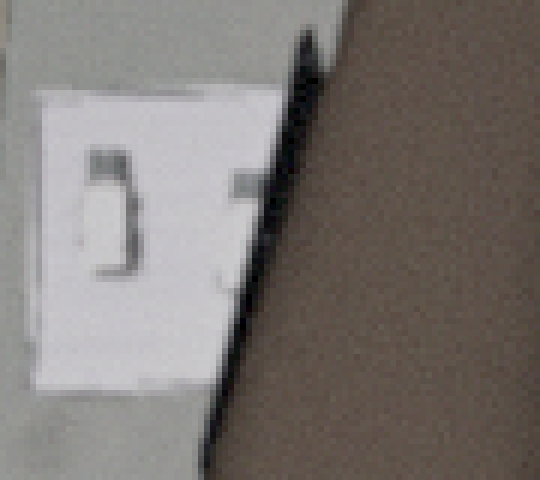

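```bash
python3 -m crank '[[[-1.6,0.5,-0.4,1.5],[-3.2,1,-0.4,3],[-4.8,1.5,-0.4,4.5],[-6.4,2,-0.4,6],[-8,2.5,-0.4,7.5],[-9.6,3,-0.4,9],[-11.2,3.5,-0.4,10.5],[-12.8,4,-0.4,12],[-14.4,4.5,-0.4,13.5],[-16.3,5,-0.4,15],[-16.3,5,-0.4,15],[-16.3,5,-0.4,15]]]' 0.2
cat > look.py <<'E'
from h import *
import sys
f,th=sys.argv[1],sys.argv[2]
print('q',arm.get_state()['q'].round(2),arm.get_state()['qd'].max().round(2))
T=tool(); print(T[:3,3].round(4)); im,P=grab('wrist'); save(im,f)
for r in arm.trace(th,'wrist'):
    if r['score']<.3: continue
    q=P[r['mask']]; q=q[~np.isnan(q[:,0])&(q[:,2]>.016)]
    if len(q)>20: print(round(r['score'],2),np.round(r['extent']),line(q),np.median(q,0).round(3),np.percentile(q,97,axis=0).round(3))
E
python3 look.py w2.png sample_0
```

```text
t: 13.82
eef_pos: [0.5665, 0.2092, 0.2004]
ee_rot: [-3.14, -0.002, -3.104]
force: [-0.2, 0.2, 0.5]
width: 0.0702
gripper_force: 0.0
q [ 0.68  0.26 -0.19 -0.   -1.12 -2.21] 0.0
[0.5665 0.2092 0.2004]
0.78 [379. 145.  26.  61.] (array([0.5596, 0.2921]), array([0.0264, 0.0716]), 0.101) [0.554 0.29  0.03 ] [0.592 0.303 0.032]
0.69 [311. 131.  23.  58.] (array([0.5483, 0.2102]), array([0.0259, 0.0723]), 0.028) [0.543 0.21  0.03 ] [0.581 0.222 0.032]
0.67 [239. 128.  30.  63.] (array([0.5479, 0.1231]), array([0.026 , 0.0722]), -0.187) [0.543 0.125 0.03 ] [0.58  0.14  0.032]
```

View pics/w2.png

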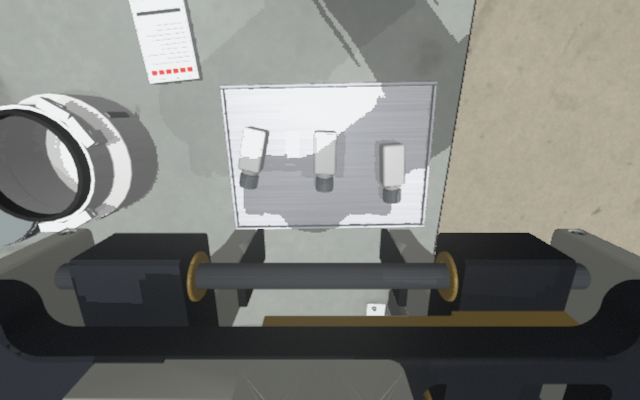

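```bash
python3 -m crank '[[[0.4,0,2,0.1],[1,0.05,4,0.1],[1.1,0.05,6,0.1],[1.1,0.05,7,0.1],[1.1,0.05,7.5,0.1],[1.1,0.05,7.7,0.1],[1.1,0.05,7.7,0.1],[1.1,0.05,7.7,0.1]]]' 0.2
python3 -m crank '[[[0,0,0,0],[0,0,0,0],[0,0,0,0],[0,0,0,0],[0,0,0,0],[0,0,0,0]]]' 1 25
python3 -m crank '[[[0,0,-0.5,0],[0,0,-1.5,0],[0,0,-3,0],[0,0,-5,0],[0,0,-6.5,0],[0,0,-6.5,0]]]'
python3 - <<'E'
from h import *
go([.545,-.057,.104],-3.114)
E
```

```text
t: 14.92
eef_pos: [0.5403, 0.2101, 0.0106]
ee_rot: [3.14, 0.002, -3.114]
force: [-0.0, -0.4, 0.7]
width: 0.0705
gripper_force: 0.0
t: 15.68
eef_pos: [0.5396, 0.2097, 0.0094]
ee_rot: [-3.142, -0.0, -3.114]
force: [-0.4, 0.9, -0.0]
width: 0.0258
gripper_force: 25.0
t: 16.42
eef_pos: [0.5413, 0.2108, 0.1765]
ee_rot: [3.138, 0.006, -3.114]
force: [-0.2, 0.5, -1.8]
width: 0.0259
gripper_force: 25.0
at [0.5413 0.2108 0.1765] yaw -3.114 -> shift [  0.167 -10.722   2.856] turn 0.0
```

```bash
python3 -m crank '[[[0,-1.5,0,0],[0,-3.5,0,0],[0,-5.5,0,0],[0,-7.5,0,0],[0,-9.5,0,0],[0,-10.7,0.2,0],[0,-10.7,1,0],[0,-10.7,2,0],[0,-10.7,2.8,0],[0,-10.7,2.8,0],[0,-10.7,2.8,0]]]'
python3 - <<'E'
from h import *
go([.543,-.057,.104],-3.114)
E
```

```text
t: 17.8
eef_pos: [0.5472, -0.0577, 0.1026]
ee_rot: [-3.141, 0.0, -3.114]
force: [-0.5, -0.4, -1.1]
width: 0.0257
gripper_force: 25.0
at [ 0.5472 -0.0577  0.1026] yaw -3.114 -> shift [ 0.168  0.031 -0.056] turn -0.002
```

```bash
python3 -m crank '[[[0.2,0,0,0],[0.2,0,0,0],[0.2,0,0,0]]]'; python3 -m crank '[[[0,0,0,0],[0,0,0,0],[0,0,0,0],[0,0,0,0],[0,0,-1.5,0],[0,0,-3,0],[0,0,-3.6,0],[0,0,-3.6,0]]]' 0.4
python3 look.py w3.png sample_0
python3 - <<'E'
from h import *
go([.538,.1249,.2],-.187-np.pi)
E
```

```text
t: 18.18
eef_pos: [0.5421, -0.0577, 0.1024]
ee_rot: [3.141, 0.001, -3.114]
force: [-0.4, -0.3, -1.2]
width: 0.026
gripper_force: 25.0
t: 19.18
eef_pos: [0.5423, -0.0577, 0.1926]
ee_rot: [3.141, 0.002, -3.115]
force: [-0.2, -0.4, -1.0]
width: 0.0525
gripper_force: 0.0
q [ 0.25  0.17 -0.33 -0.   -1.07 -1.8 ] 0.03
[ 0.5423 -0.0577  0.1926]
0.84 [584. 170.  49.  61.] (array([0.5598, 0.2913]), array([0.0274, 0.0722]), 0.114) [0.553 0.286 0.029] [0.592 0.301 0.032]
0.75 [309. 153.  26.  62.] (array([ 0.5464, -0.0586]), array([0.0246, 0.0808]), 0.037) [ 0.547 -0.058  0.032] [ 0.583 -0.047  0.034]
0.59 [454. 152.  42.  61.] (array([0.5473, 0.122 ]), array([0.0264, 0.0709]), -0.198) [0.542 0.118 0.03 ] [0.578 0.136 0.032]
at [ 0.5412 -0.0578  0.1908] yaw -3.115 -> shift [-0.068  7.309 -0.368] turn 2.451
```

```bash
python3 -m crank '[[[0,1.5,0,0.8],[0,3.5,0,1.6],[0,5.5,0,2.4],[-0.1,7.3,0,2.45],[-0.1,7.3,2,2.45],[-0.1,7.3,4,2.45],[-0.1,7.3,5.5,2.45],[-0.1,7.3,5.8,2.45],[-0.1,7.3,5.8,2.45]]]' 0.3
python3 - <<'E'
from h import *
go([.539,.1245,.0130],-.19-np.pi); print(arm.get_state()['force'])
E
```

```text
t: 20.4
eef_pos: [0.5394, 0.1245, 0.0466]
ee_rot: [-3.14, -0.001, 2.955]
force: [0.3, -0.4, 0.3]
width: 0.0612
gripper_force: 0.0
at [0.5394 0.1245 0.0466] yaw 2.955 -> shift [ 1.300e-02 -1.000e-03  1.345e+00] turn 0.041
[ 0.32800576 -0.35658901  0.34834111]
```

```bash
python3 -m crank '[[[0,0,0.6,0],[0,0,1.2,0],[0,0,1.34,0],[0,0,1.34,0]]]'
python3 -m crank '[[[0,0,0,0],[0,0,0,0],[0,0,0,0],[0,0,0,0],[0,0,0,0],[0,0,0,0]]]' 1 25
python3 -m crank '[[[0,0,-0.5,0],[0,0,-1.5,0],[0,0,-3,0],[0,0,-5,0],[0,0,-6.5,0],[0,0,-6.5,0]]]'
python3 - <<'E'
from h import *
go([.543,-.086,.104],-3.114)
E
```

```text
t: 20.9
eef_pos: [0.5393, 0.1246, 0.0132]
ee_rot: [-3.141, -0.0, 2.955]
force: [-0.5, 0.1, -0.3]
width: 0.0616
gripper_force: 0.0
t: 21.65
eef_pos: [0.5395, 0.1247, 0.0136]
ee_rot: [3.141, 0.0, 2.955]
force: [-1.6, 0.2, 2.6]
width: 0.0255
gripper_force: 25.0
t: 22.4
eef_pos: [0.5412, 0.1255, 0.1803]
ee_rot: [3.137, 0.006, 2.955]
force: [0.1, 1.0, -1.1]
width: 0.0255
gripper_force: 25.0
at [0.5412 0.1255 0.1803] yaw 2.955 -> shift [-1.621 -8.313  3.024] turn -2.45
```

```bash
python3 -m crank '[[[-0.3,-1.5,0,-0.6],[-0.6,-3.3,0,-1.2],[-1,-5.2,0,-1.8],[-1.4,-7,0,-2.45],[-1.6,-8.2,0.5,-2.45],[-1.6,-8.2,1.5,-2.45],[-1.6,-8.2,2.5,-2.45],[-1.6,-8.2,2.7,-2.45],[-1.6,-8.2,2.7,-2.45]]]'
python3 - <<'E'
from h import *
go([.543,-.083,.111],-3.114)
E
```

```text
t: 23.52
eef_pos: [0.5399, -0.0845, 0.1087]
ee_rot: [-3.141, -0.002, -3.114]
force: [-1.0, 0.1, 2.0]
width: 0.026
gripper_force: 25.0
at [ 0.5399 -0.0845  0.1087] yaw -3.114 -> shift [-0.125  0.055 -0.091] turn -0.002
```

```bash
python3 -m crank '[[[-0.1,0.05,0,0],[-0.1,0.05,0,0],[-0.1,0.05,0,0]]]'; python3 -m crank '[[[0,0,0,0],[0,0,0,0],[0,0,0,0],[0,0,0,0],[0,0,-1.5,0],[0,0,-3,0],[0,0,-3.6,0],[0,0,-3.6,0]]]' 0.4
python3 look.py w4.png sample_0
python3 - <<'E'
from h import *
go([.5505,.291,.0105],.107-np.pi)
E
```

```text
t: 23.9
eef_pos: [0.5434, -0.0826, 0.1087]
ee_rot: [3.141, 0.0, -3.114]
force: [-0.6, 0.2, 0.2]
width: 0.0258
gripper_force: 25.0
t: 24.9
eef_pos: [0.5436, -0.0827, 0.1992]
ee_rot: [3.141, 0.002, -3.115]
force: [-0.7, 0.1, -0.8]
width: 0.0523
gripper_force: 0.0
q [ 0.21  0.17 -0.31 -0.   -1.09 -1.75] 0.03
[ 0.5436 -0.0827  0.1992]
0.88 [330. 154.  26.  56.] (array([ 0.5507, -0.0581]), array([0.026 , 0.0719]), 0.029) [ 0.545 -0.059  0.032] [ 0.583 -0.047  0.034]
0.82 [601. 168.  37.  59.] (array([0.5593, 0.2895]), array([0.0249, 0.0724]), 0.176) [0.557 0.284 0.028] [0.593 0.299 0.031]
0.66 [297. 160.  24.  51.] (array([ 0.554 , -0.0981]), array([0.0259, 0.0676]), 0.069) [ 0.553 -0.097  0.032] [ 0.585 -0.086  0.034]
at [ 0.5425 -0.0828  0.1973] yaw -3.115 -> shift [-0.736 14.936  7.472] turn -0.918
```

View pics/w4.png

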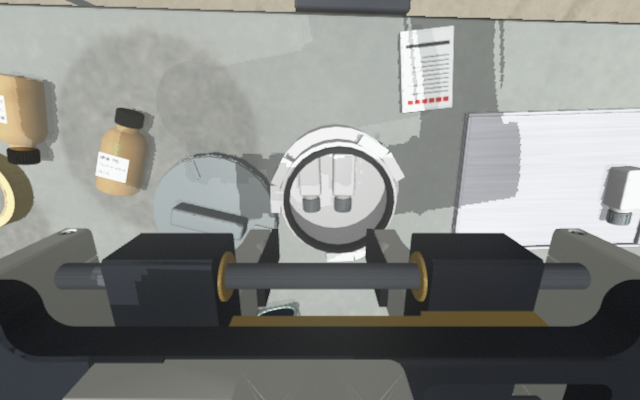

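```bash
python3 -m crank '[[[0,1.5,0,-0.3],[-0.2,3.5,0,-0.6],[-0.4,5.5,0,-0.9],[-0.5,7.5,0,-0.9],[-0.6,9.5,0,-0.9],[-0.7,11.5,0,-0.9],[-0.7,13.5,0.5,-0.9],[-0.7,14.9,2,-0.9],[-0.7,14.9,4,-0.9],[-0.7,14.9,5.8,-0.9],[-0.7,14.9,5.8,-0.9],[-0.7,14.9,5.8,-0.9]]]' 0.4
python3 - <<'E'
from h import *
im,P=grab('wrist'); m=np.isfinite(P[...,0])&(P[...,2]>.0165)&(P[...,2]<.036)&(abs(P[...,1]-.29)<.045)&(abs(P[...,0]-.56)<.06); print(m.sum(),line(P[m]) if m.sum()>10 else '')
go([.5505,.291,.0125],.107-np.pi)
E
```

```text
t: 26.5
eef_pos: [0.5512, 0.2902, 0.0542]
ee_rot: [-3.141, 0.0, -3.036]
force: [-0.2, 0.4, 0.6]
width: 0.0529
gripper_force: 0.0
2835 (array([0.5532, 0.2919]), array([0.026 , 0.0598]), 0.105)
at [0.5516 0.2906 0.0551] yaw -3.036 -> shift [0.044 0.02  1.702] turn -0.012
```

```bash
python3 -m crank '[[[0,0,0.6,0],[0,0,1.2,0],[0,0,1.68,0],[0,0,1.68,0]]]'
python3 -m crank '[[[0,0,0,0],[0,0,0,0],[0,0,0,0],[0,0,0,0],[0,0,0,0],[0,0,0,0]]]' 1 25
python3 -m crank '[[[0,0,-0.5,0],[0,0,-1.5,0],[0,0,-3,0],[0,0,-5,0],[0,0,-6.5,0],[0,0,-6.5,0]]]'
python3 - <<'E'
from h import *
go([.543,-.074,.104],-3.114)
E
```

```text
t: 27.05
eef_pos: [0.5498, 0.2893, 0.01]
ee_rot: [-3.14, -0.002, -3.036]
force: [-0.2, 0.2, 1.5]
width: 0.0529
gripper_force: 0.0
t: 27.8
eef_pos: [0.5508, 0.2902, 0.0119]
ee_rot: [3.141, 0.001, -3.036]
force: [-0.8, 1.7, 4.8]
width: 0.0263
gripper_force: 25.0
t: 28.55
eef_pos: [0.552, 0.291, 0.1784]
ee_rot: [3.138, 0.006, -3.036]
force: [0.0, -0.4, -1.6]
width: 0.0262
gripper_force: 25.0
at [0.552  0.291  0.1784] yaw -3.036 -> shift [  1.919 -14.49    2.912] turn 0.898
```

```bash
python3 -m crank '[[[0.2,-1.5,0,0.3],[0.5,-3.5,0,0.6],[0.7,-5.5,0,0.9],[1,-7.5,0,0.9],[1.3,-9.5,0,0.9],[1.6,-11.5,0,0.9],[1.8,-13.2,0,0.9],[1.9,-14.5,0.3,0.9],[1.9,-14.5,1.5,0.9],[1.9,-14.5,2.6,0.9],[1.9,-14.5,2.6,0.9],[1.9,-14.5,2.6,0.9]]]'
python3 - <<'E'
from h import *
go([.543,-.072,.088],-3.114)
E
```

```text
t: 30.05
eef_pos: [0.5419, -0.0755, 0.1097]
ee_rot: [-3.141, 0.0, -3.114]
force: [-0.2, 0.1, -0.1]
width: 0.0256
gripper_force: 25.0
at [ 0.5419 -0.0755  0.1097] yaw -3.114 -> shift [-0.047  0.138  0.867] turn 0.0
```

```bash
python3 -m crank '[[[0,0.15,0,0],[0,0.15,0.4,0],[0,0.15,0.8,0],[0,0.15,0.8,0]]]'; python3 -m crank '[[[0,0,0,0],[0,0,0,0],[0,0,0,0],[0,0,-1.5,0],[0,0,-3,0],[0,0,-4.5,0],[0,0,-4.5,0]]]' 0.62
python3 look.py w5.png sample_0
python3 - <<'E'
from h import *
go([.5978,-.2157,.1],-1.797)
im,P=grab('wrist'); m=np.isfinite(P[...,0]); k=m&(P[...,2]>.043)&(P[...,2]<.06)&(abs(P[...,0]-.6)<.07)&(abs(P[...,1]+.215)<.08); print(line(P[k]))
k=m&(P[...,2]>.015)&(P[...,2]<.06)&(abs(P[...,0]-.6)<.1)&(abs(P[...,1]+.225)<.08); print(line(P[k]))
print(arm.get_state()['t'])
k=m&(P[...,2]>.09)&(P[...,2]<.107)&(abs(P[...,0]-.55)<.1)&(abs(P[...,1]+.07)<.065); print('ring',line(P[k]))
E
```

```text
t: 30.55
eef_pos: [0.5406, -0.0718, 0.0878]
ee_rot: [-3.141, -0.002, -3.114]
force: [-0.1, -0.3, 0.4]
width: 0.0259
gripper_force: 25.0
t: 31.42
eef_pos: [0.5433, -0.0717, 0.205]
ee_rot: [3.141, 0.006, -3.114]
force: [-0.2, 1.0, -0.7]
width: 0.0335
gripper_force: 0.0
q [ 0.23  0.16 -0.31  0.   -1.1  -1.77] 0.04
[ 0.5433 -0.0717  0.205 ]
0.9 [327. 153.  17.  55.] (array([ 0.5454, -0.0533]), array([0.0165, 0.0819]), -0.014) [ 0.547 -0.053  0.032] [ 0.583 -0.046  0.034]
0.87 [288. 158.  22.  52.] (array([ 0.5514, -0.0988]), array([0.0246, 0.0725]), 0.049) [ 0.553 -0.097  0.032] [ 0.585 -0.087  0.034]
0.62 [309. 156.  24.  64.] (array([ 0.5501, -0.073 ]), array([0.0254, 0.072 ]), 0.033) [ 0.544 -0.073  0.058] [ 0.583 -0.062  0.06 ]
at [ 0.5414 -0.0717  0.2016] yaw -3.115 -> shift [-2.098 -5.822  4.064] turn -15.099
(array([ 0.5972, -0.2163]), array([0.0219, 0.0839]), 1.35)
(array([ 0.5612, -0.2263]), array([0.1348, 0.156 ]), -1.487)
31.575
ring (array([ 0.5449, -0.0702]), array([0.1235, 0.1264]), -0.621)
```

```bash
python3 -m crank '[[[-0.3,-0.8,0,-2],[-0.6,-1.6,0,-4],[-0.9,-2.4,0,-6],[-1.2,-3.2,0,-8],[-1.5,-4,0,-10],[-1.8,-4.8,0,-12],[-2.1,-5.6,0,-14],[-2.1,-5.8,1.5,-15.1],[-2.1,-5.8,3.5,-15.1],[-2.1,-5.8,4.5,-15.1],[-2.1,-5.8,4.5,-15.1],[-2.1,-5.8,4.5,-15.1]]]' 0.2
python3 - <<'E'
from h import *
go([.5979,-.2157,.0295],-1.797)
E
```

```text
t: 33.08
eef_pos: [0.5984, -0.2154, 0.0895]
ee_rot: [-3.141, -0.0, -1.796]
force: [0.4, -0.1, 0.5]
width: 0.0699
gripper_force: 0.0
at [ 0.5984 -0.2154  0.0895] yaw -1.796 -> shift [0.015 0.016 2.399] turn 0.008
```

```bash
python3 -m crank '[[[0,0,1,0],[0,0,1.8,0],[0,0,2.2,0],[0,0,2.35,0],[0,0,2.35,0],[0,0,2.35,0]]]'
python3 -m crank '[[[0,0,0,0],[0,0,0,0],[0,0,0,0],[0,0,0,0],[0,0,0,0],[0,0,0,0],[0,0,0,0]]]' 1 60
python3 -m crank '[[[0,0,-0.3,0],[0,0,-1,0],[0,0,-2.5,0],[0,0,-4,0],[0,0,-5.6,0],[0,0,-5.8,0],[0,0,-5.8,0]]]'
python3 - <<'E'
from h import *
s=arm.get_state();print(s['force'],s['width'])
go([.5522,-.0697,.13],-1.796)
E
```

```text
t: 33.83
eef_pos: [0.5984, -0.2153, 0.0311]
ee_rot: [-3.14, 0.0, -1.797]
force: [0.0, -1.1, -0.3]
width: 0.0701
gripper_force: 0.0
t: 34.7
eef_pos: [0.5978, -0.2153, 0.0302]
ee_rot: [3.141, -0.0, -1.797]
force: [-0.0, 0.1, 0.1]
width: 0.0217
gripper_force: 60.0
t: 35.58
eef_pos: [0.5978, -0.2151, 0.1761]
ee_rot: [-3.14, 0.001, -1.797]
force: [0.6, -0.7, -1.8]
width: 0.0217
gripper_force: 60.0
[ 0.62795865 -0.74177405 -1.77070323] 0.021744558506469513
at [ 0.5978 -0.2151  0.1761] yaw -1.797 -> shift [-5.26   3.086  1.844] turn -0.01
```

```bash
python3 -m crank '[[[-1,0.5,0,0],[-2,1.1,0,0],[-3,1.7,0,0],[-4,2.3,0,0],[-5,2.9,0,0],[-5.2,3.1,0,0],[-5.2,3.1,0.8,0],[-5.2,3.1,1.5,0],[-5.2,3.1,1.9,0],[-5.2,3.1,1.9,0],[-5.2,3.1,1.9,0]]]'
python3 - <<'E'
from h import *
s=arm.get_state();print(s['force'],s['width'])
go([.5522,-.0695,.1105],-1.796)
E
```

```text
t: 36.95
eef_pos: [0.5519, -0.0714, 0.1281]
ee_rot: [-3.141, 0.0, -1.797]
force: [0.8, -0.3, -1.6]
width: 0.0214
gripper_force: 60.0
[ 0.77309927 -0.26700696 -1.60341719] 0.02143674593255549
at [ 0.5519 -0.0714  0.1281] yaw -1.797 -> shift [-0.077  0.004  0.705] turn -0.009
```

```bash
python3 -m crank '[[[-0.07,0,0.2,0],[-0.07,0,0.4,0],[-0.07,0,0.6,0],[-0.07,0,0.75,0],[-0.07,0,0.75,0],[-0.07,0,0.75,0]]]'
python3 -m crank '[[[0,0,0.1,0],[0,0,0.2,0],[0,0,0.24,0],[0,0,0.24,0],[0,0,0.24,0]]]'
python3 - <<'E'
from h import *
s=arm.get_state();print(s['force'],s['moment'])
go([.5522,-.0695,.104],-1.796)
E
```

```text
t: 37.7
eef_pos: [0.5517, -0.0695, 0.1094]
ee_rot: [3.142, -0.0, -1.797]
force: [-3.3, 2.0, 4.8]
width: 0.0215
gripper_force: 60.0
t: 38.33
eef_pos: [0.5518, -0.0695, 0.104]
ee_rot: [-3.141, -0.0, -1.796]
force: [-5.1, 1.2, 10.4]
width: 0.0214
gripper_force: 60.0
[-5.12178788  1.18479567 10.4010618 ] [0.7376008  2.08077008 0.0071264 ]
at [ 0.5518 -0.0695  0.104 ] yaw -1.796 -> shift [-0.005 -0.015 -0.001] turn -0.004
```

```bash
python3 -m crank '[[[0,0,0.02,1.2],[0,0,0.02,2.4],[0,0,0.02,3.6],[0,0,0.02,4.8],[0,0,0.02,6],[0,0,0.02,7.2],[0,0,0.02,8.4],[0,0,0.02,9.6],[0,0,0.02,10.8],[0,0,0.02,12],[0,0,0.02,12.4],[0,0,0.02,12.4]]]'
python3 - <<'E'
from h import *
s=arm.get_state();print(s['force'],s['moment'])
E
```

```text
t: 39.83
eef_pos: [0.5538, -0.0696, 0.1043]
ee_rot: [-3.14, 0.004, -2.878]
force: [-0.4, -0.4, 10.4]
width: 0.0216
gripper_force: 60.0
[-0.38730454 -0.42027657 10.36469826] [-0.09328686  0.32727212  0.18445439]
```

```bash
python3 -m crank '[[[0,0,-0.1,0.2],[0,0,-0.2,0.2],[0,0,-0.3,0],[0,0,-0.33,0],[0,0,-0.33,0]]]'
python3 -m crank '[[[0,0,0,0],[0,0,0,0],[0,0,0,0],[0,0,0,0],[0,0,-1,0],[0,0,-3,0],[0,0,-4.5,0],[0,0,-4.5,0]]]' 0.1
python3 - <<'E'
from h import *
im,P=grab('top'); m=np.isfinite(P[...,0]); k=m&(P[...,2]>.121)&(P[...,2]<.14)&(abs(P[...,0]-.55)<.07)&(abs(P[...,1]+.07)<.07);print(line(P[k]),k.sum(),np.median(P[k],0))
save(im,'t3.png')
k=m&(P[...,2]>.02)&(P[...,2]<.06)&(P[...,0]>.43)&(P[...,0]<.58)&(P[...,1]>-.37)&(P[...,1]<-.28); print('b0',line(P[k]))
k=m&(P[...,2]>.02)&(P[...,2]<.06)&(P[...,0]>.43)&(P[...,0]<.56)&(P[...,1]>-.46)&(P[...,1]<-.39); print('b1',line(P[k]))
go([.56,-.32,.2],-2.878)
E
```

```text
t: 40.45
eef_pos: [0.5511, -0.0695, 0.1102]
ee_rot: [3.141, -0.001, -2.879]
force: [-0.7, 0.7, 0.6]
width: 0.0217
gripper_force: 60.0
t: 41.45
eef_pos: [0.5537, -0.0694, 0.2267]
ee_rot: [-3.141, 0.006, -2.878]
force: [-0.1, 0.9, -0.7]
width: 0.0787
gripper_force: 0.0
(array([ 0.5341, -0.0768]), array([0.0209, 0.0471]), 0.267) 101 [ 0.53287171 -0.07783719  0.13158262]
b0 (array([ 0.5213, -0.317 ]), array([0.045 , 0.0961]), -0.337)
b1 (array([ 0.4897, -0.4287]), array([0.044 , 0.0963]), -0.142)
at [ 0.5525 -0.0694  0.2246] yaw -2.879 -> shift [ 2.317 -9.76   0.976] turn -0.009
```

```bash
python3 -m crank '[[[0.8,-1.8,0,1.2],[1.6,-3.6,0,2.4],[2.4,-5.4,0,3.6],[3.2,-7.2,0.5,4.8],[4.4,-8.8,1.5,6],[4.9,-8.6,2.5,6.9],[4.9,-8.6,2.8,6.9],[4.9,-8.6,2.8,6.9],[4.9,-8.6,2.8,6.9]]]' 0
python3 - <<'E'
from h import *
go([.4836,-.3038,.006],2.805)
im,P=grab('wrist'); save(im,'w6.png')
T=tool(); K,W=cam('wrist',T)
for p in ([.4836,-.3038,.036],[.5213,-.317,.045],[.529,-.4344,.036]):
    c=W[:3,:3].T@(np.array(p)-W[:3,3]); print((K@c/c[2])[:2].round())
E
```

```text
t: 42.62
eef_pos: [0.4907, -0.3087, 0.1541]
ee_rot: [-3.141, 0.002, 2.805]
force: [0.3, -0.9, 0.5]
width: 0.0875
gripper_force: 0.0
at [ 0.4907 -0.3087  0.1541] yaw 2.805 -> shift [0.341 0.091 5.924] turn -0.004
[325. 182.]
[325. 222.]
[225. 259.]
```

View pics/w6.png

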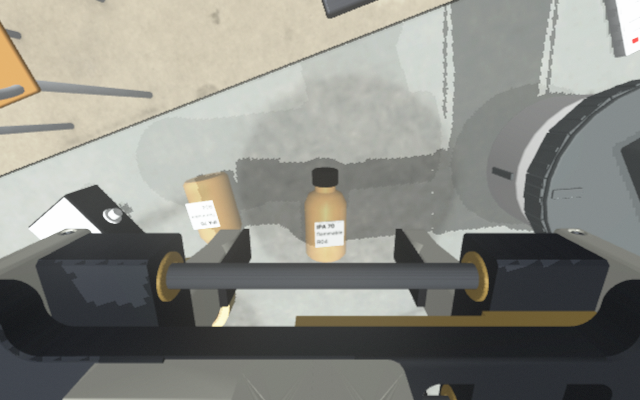

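```bash
python3 -m crank '[[[0.36,0.09,1.5,0],[0.36,0.09,3,0],[0.36,0.09,4.5,0],[0.36,0.09,5.5,0],[0.36,0.09,5.9,0],[0.36,0.09,5.9,0],[0.36,0.09,5.9,0]]]' 0.3
python3 -m crank '[[[0,0,0,0],[0,0,0,0],[0,0,0,0],[0,0,0,0],[0,0,0,0],[0,0,0,0],[0,0,0,0]]]' 1 5
python3 -m crank '[[[0,0,-0.3,0],[0,0,-0.6,0],[0,0,-0.9,0],[0,0,-1.2,0],[0,0,-1.5,0],[0,0,-1.8,0],[0,0,-2.2,0],[0,0,-2.6,0],[0,0,-3,0],[0,0,-3.4,0],[0,0,-3.8,0],[0,0,-4,0]]]'
```

```text
t: 43.55
eef_pos: [0.4828, -0.304, 0.007]
ee_rot: [3.142, 0.002, 2.803]
force: [-0.1, 0.7, 0.6]
width: 0.0619
gripper_force: 0.0
t: 44.42
eef_pos: [0.4817, -0.3038, 0.0057]
ee_rot: [-3.142, -0.0, 2.802]
force: [-0.1, -0.5, 0.8]
width: 0.0266
gripper_force: 5.0
t: 45.92
eef_pos: [0.482, -0.3039, 0.1066]
ee_rot: [3.142, 0.001, 2.802]
force: [-0.2, 0.1, -2.4]
width: 0.0266
gripper_force: 5.6
```

Run:
```python
from h import *
im,P=grab('scene'); m=np.isfinite(P[...,0])
save(im[100:260,300:520].repeat(3,0).repeat(3,1),'s3.png')
im,P=grab('wrist'); save(im,'w7.png')
```

```text
(no output)
```

View pics/s3.png

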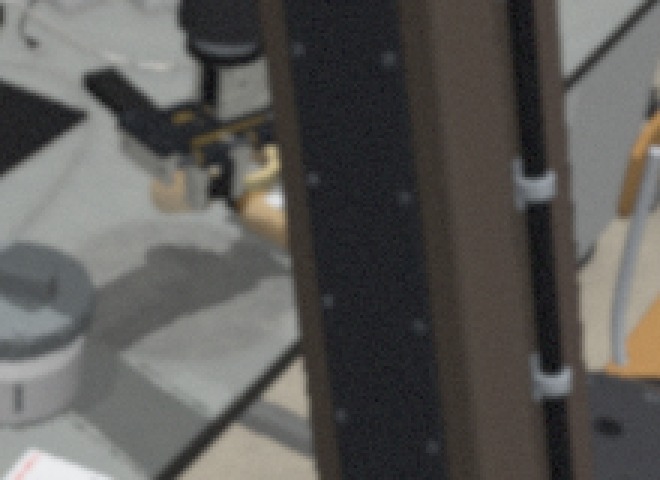

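```bash
cat > tilt.py <<'E'
from h import *
T=tool(); im,P=grab('wrist'); hsv=cv2.cvtColor(im,cv2.COLOR_RGB2HSV)
Q=(P-T[:3,3])@T[:3,:3]   # tool coords
k=np.isfinite(P[...,0])&(np.abs(Q[...,1])<.04)&(np.abs(Q[...,0])<.13)&(P[...,2]>.012)&(Q[...,2]>-.03)
q=Q[k]; print(len(q),'tool x/y/z pct',np.percentile(q,[2,50,98],axis=0).round(3))
a=k&(hsv[...,0]>8)&(hsv[...,0]<22)&(hsv[...,1]>90); q=Q[a]
if len(q)>30:
    print('amber',len(q)); v=np.linalg.svd(q-q.mean(0),full_matrices=False)[2]; print(v.round(2)); 
    for z in np.arange(.0,.1,.01):
        b=q[abs(q[:,2]-z)<.005]; 
        if len(b)>5: print(round(z,3),len(b),np.percentile(b[:,0],[5,50,95]).round(4))
E
python3 tilt.py
```

```text
4069 tool x/y/z pct [[-0.044 -0.025 -0.028]
 [ 0.005 -0.001 -0.02 ]
 [ 0.012  0.024 -0.004]]
```

View pics/w7.png

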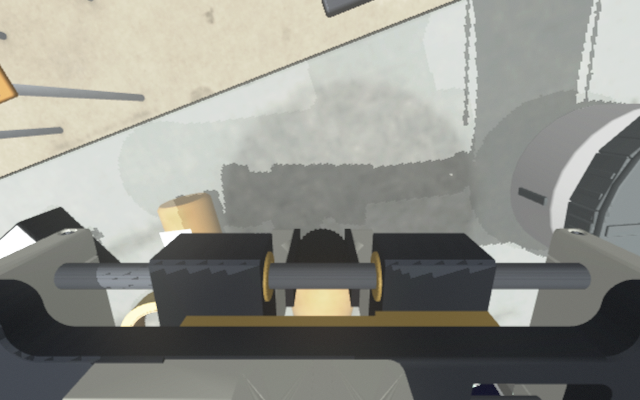

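```bash
python3 -m crank '[[[0,0,0.6,0],[0,0,0.6,0],[0,0,0.6,0]]]' 1 3; python3 tilt.py
```

```text
t: 46.45
eef_pos: [0.4814, -0.3038, 0.09]
ee_rot: [-3.141, -0.001, 2.802]
force: [0.2, 0.3, -1.3]
width: 0.0269
gripper_force: 3.5
3613 tool x/y/z pct [[-0.057 -0.026 -0.028]
 [ 0.004 -0.    -0.017]
 [ 0.011  0.025  0.008]]
```

```bash
python3 -m crank '[[[0,0,0,0],[0,0,0,0],[0,0,0,0],[0,0,0,0]]]' 1 3; python3 tilt.py
```

```text
t: 47.0
eef_pos: [0.4817, -0.3038, 0.0908]
ee_rot: [3.142, 0.0, 2.802]
force: [0.6, -0.0, -1.7]
width: 0.0263
gripper_force: 3.5
3616 tool x/y/z pct [[-0.057 -0.026 -0.028]
 [ 0.004 -0.    -0.017]
 [ 0.011  0.025  0.008]]
```

```bash
cat > slope.py <<'E'
from h import *
T=tool(); im,P=grab('wrist'); Q=(P-T[:3,3])@T[:3,:3]
k=np.isfinite(P[...,0])&(abs(Q[...,1])<.008)&(Q[...,0]<.02)&(Q[...,0]>-.12)&(P[...,2]>.01)&(Q[...,2]>-.05)
q=Q[k]
for x in np.arange(-.1,.02,.006):
    b=q[abs(q[:,0]-x)<.003]
    if len(b)>3: print(round(x,3),len(b),np.median(b[:,2]).round(4),im[k][abs(q[:,0]-x)<.003].mean(0).round())
E
python3 slope.py
```

```text
-0.058 16 0.0043 [182. 179. 168.]
-0.052 53 -0.0012 [190. 182. 166.]
-0.046 38 -0.0053 [216. 192. 153.]
-0.04 72 -0.0128 [230. 204. 155.]
-0.034 158 -0.0149 [234. 213. 159.]
-0.028 237 -0.0165 [236. 219. 163.]
-0.022 106 -0.0158 [236. 223. 168.]
0.002 355 -0.0231 [46. 46. 44.]
0.008 429 -0.0179 [47. 47. 45.]
0.014 6 -0.0151 [52. 53. 51.]
```

```bash
python3 -m crank '[[[0,0,-1,0],[0,0,0,0],[0,0,-1,0],[0,0,0,0],[0,0,-1,0],[0,0,0,0],[0,0,-1,0],[0,0,0,0],[0,0,0,0]]]' 1 3; python3 slope.py
```

```text
t: 48.22
eef_pos: [0.4804, -0.3034, 0.0894]
ee_rot: [3.142, -0.003, 2.802]
force: [0.9, -0.1, -1.4]
width: 0.0264
gripper_force: 3.0
-0.022 121 -0.0206 [67. 67. 64.]
-0.004 60 -0.0211 [78. 71. 61.]
0.002 768 -0.0113 [102.  90.  70.]
0.008 359 0.0061 [191. 160. 116.]
0.014 661 0.0329 [148. 130. 103.]
```

```bash
python3 -m crank '[[[0,0,-0.4,0],[0,0,-1.2,0],[0,0,-2,0],[0,0,-2.8,0],[0,0,-3.6,0],[0,0,-4.4,0],[0,0,-5.2,0],[0,0,-5.8,0],[0,0,-6,0],[0,0,-6,0]]]' 1 8
python3 -m crank '[[[0.2,0.6,0,-0.2],[0.5,1.6,0,-0.5],[0.8,2.8,0,-1],[1.1,4.2,0,-1.5],[1.5,5.6,0,-2],[1.9,7,0,-2.5],[2.3,8.4,0,-3],[2.6,9.8,0,-3.5],[2.9,11.2,0,-4],[3.1,12,0,-4.5],[3.2,12.4,0,-4.5],[3.2,12.4,0,-4.5]]]' 1 8
python3 - <<'E'
from h import *
go([.53,.26,.235],-3.1)
E
```

```text
t: 49.52
eef_pos: [0.4816, -0.3037, 0.2408]
ee_rot: [3.141, 0.0, 2.802]
force: [-0.2, -0.5, -1.9]
width: 0.0263
gripper_force: 8.0
t: 51.02
eef_pos: [0.5091, 0.0156, 0.2403]
ee_rot: [-3.141, -0.001, -3.088]
force: [-0.5, -0.1, -1.6]
width: 0.026
gripper_force: 8.0
at [0.5091 0.0156 0.2403] yaw -3.088 -> shift [-1.361  9.717  0.209] turn 0.139
```

```bash
python3 -m crank '[[[-0.1,0.6,0,0],[-0.3,1.6,0,0],[-0.5,2.8,0,0],[-0.7,4.2,0,0],[-0.9,5.6,0,0],[-1.1,7,0,0],[-1.3,8.4,0,0],[-1.3,9.4,0,0],[-1.3,9.7,0,0],[-1.3,9.7,0,0]]]' 1 8
python3 slope.py; python3 -m crank '[[[0,0,1,0],[0,0,2,0],[0,0,3,0],[0,0,4,0],[0,0,5,0],[0,0,5.8,0],[0,0,6.2,0],[0,0,6.2,0]]]' 1 8
python3 - <<'E'
from h import *
im,P=grab('scene'); save(im[200:340,160:360].repeat(4,0).repeat(4,1),'s4.png'); go([.53,.26,.073],-3.1)
E
```

```text
t: 52.28
eef_pos: [0.5287, 0.2589, 0.2405]
ee_rot: [-3.141, -0.0, -3.088]
force: [-0.4, -0.3, -2.4]
width: 0.0261
gripper_force: 8.0
-0.022 120 -0.0207 [60. 61. 59.]
-0.016 4 -0.0214 [44. 44. 42.]
-0.004 57 -0.0208 [92. 86. 75.]
0.002 773 -0.0112 [110. 103.  89.]
0.008 366 0.0067 [224. 207. 177.]
0.014 621 0.0342 [164. 150. 134.]
t: 53.32
eef_pos: [0.5289, 0.2583, 0.0855]
ee_rot: [-3.141, -0.001, -3.089]
force: [-0.1, -0.9, -1.8]
width: 0.0261
gripper_force: 8.0
at [0.5293 0.2587 0.0862] yaw -3.089 -> shift [-0.031  0.049  0.528] turn 0.131
```

View pics/s4.png

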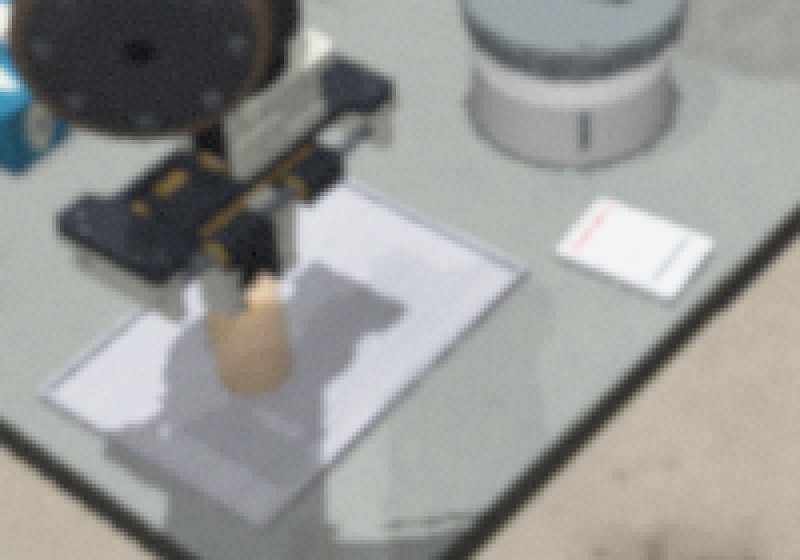

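```bash
python3 -m crank '[[[0,0,0.15,0],[0,0,0.3,0],[0,0,0.4,0],[0,0,0.45,0],[0,0,0.45,0]]]' 1 4;python3 -m crank '[[[0,0,0.1,0],[0,0,0.1,0],[0,0,0.1,0]]]' 1 3; python3 slope.py
```

```text
t: 54.0
eef_pos: [0.5303, 0.2592, 0.0772]
ee_rot: [3.141, 0.003, -3.087]
force: [-4.6, -4.0, 17.5]
width: 0.0266
gripper_force: 8.1
t: 54.38
eef_pos: [0.5301, 0.2588, 0.0744]
ee_rot: [3.142, 0.003, -3.087]
force: [-2.5, -4.4, 13.9]
width: 0.0304
gripper_force: 6.4
-0.1 23 0.0637 [207. 208. 212.]
-0.022 47 -0.026 [96. 96. 98.]
-0.016 176 -0.0265 [52. 52. 51.]
0.002 687 -0.0177 [93. 85. 73.]
0.008 385 -0.001 [182. 158. 126.]
0.014 731 0.0228 [158. 142. 123.]
```

```bash
python3 -m crank '[[[0,0,-0.1,0],[0,0,-0.2,0],[0,0,-0.25,0],[0,0,-0.25,0]]]' 1 3; python3 slope.py
```

```text
t: 54.92
eef_pos: [0.5289, 0.2591, 0.078]
ee_rot: [3.142, -0.0, -3.088]
force: [0.1, 0.0, -1.4]
width: 0.0268
gripper_force: 2.6
-0.022 40 -0.0225 [109. 110. 112.]
-0.016 65 -0.023 [59. 59. 59.]
-0.004 5 -0.0214 [84. 78. 69.]
0.002 771 -0.0162 [89. 81. 71.]
0.008 369 0.0032 [184. 159. 127.]
0.014 659 0.0276 [156. 141. 122.]
```

```bash
python3 -m crank '[[[0,0,0.04,0],[0,0,0.07,0],[0,0,0.07,0]]]' 1 3;python3 -m crank '[[[0,0,0,0],[0,0,0,0],[0,0,0,0],[0,0,0,0]]]' 0.64; python3 slope.py
```

```text
t: 55.35
eef_pos: [0.5295, 0.2594, 0.0775]
ee_rot: [3.141, 0.001, -3.088]
force: [-1.1, -0.4, 6.7]
width: 0.0268
gripper_force: 4.7
t: 55.85
eef_pos: [0.5289, 0.2589, 0.0763]
ee_rot: [-3.141, -0.0, -3.088]
force: [-0.0, -0.0, -0.1]
width: 0.0313
gripper_force: 0.0
-0.022 69 -0.0244 [88. 88. 89.]
-0.016 114 -0.0247 [51. 50. 50.]
0.002 768 -0.016 [96. 87. 75.]
0.008 357 0.0021 [191. 165. 132.]
0.014 655 0.0272 [155. 140. 122.]
```

```bash
python3 -m crank '[[[0,0,0,0],[0,0,0,0],[0,0,-0.5,0],[0,0,-1.5,0],[0,0,-3,0],[0,0,-4.5,0],[0,0,-5.5,0],[0,0,-5.5,0]]]' 0.4
python3 - <<'E'
from h import *
im,P=grab('top'); save(im,'t4.png'); m=np.isfinite(P[...,0]);k=m&(P[...,2]>.02)&(P[...,2]<.12)&(P[...,0]>.45)&(P[...,0]<.6)&(P[...,1]>.2)&(P[...,1]<.33); print(k.sum(),np.percentile(P[k],[2,50,98],axis=0).round(3) if k.sum()>5 else '')
im,P=grab('wrist'); m=np.isfinite(P[...,0]);k=m&(P[...,2]>.02)&(P[...,2]<.12)&(P[...,0]>.45)&(P[...,0]<.6)&(P[...,1]>.2)&(P[...,1]<.33); print(k.sum(),np.percentile(P[k],[2,50,98],axis=0).round(3) if k.sum()>5 else '')
im,P=grab('scene');  m=np.isfinite(P[...,0]);k=m&(P[...,2]>.02)&(P[...,2]<.12)&(P[...,0]>.45)&(P[...,0]<.6)&(P[...,1]>.2)&(P[...,1]<.33); print(k.sum(),np.percentile(P[k],[2,50,98],axis=0).round(3) if k.sum()>5 else '')
save(im[200:340,160:360].repeat(4,0).repeat(4,1),'s5.png')
E
```

```text
t: 56.9
eef_pos: [0.5301, 0.2598, 0.2174]
ee_rot: [3.138, 0.004, -3.088]
force: [0.4, -0.4, -1.3]
width: 0.0524
gripper_force: 0.0
91 [[0.517 0.235 0.024]
 [0.526 0.247 0.065]
 [0.55  0.27  0.099]]
1488 [[0.516 0.239 0.027]
 [0.529 0.258 0.076]
 [0.549 0.278 0.102]]
565 [[0.513 0.245 0.022]
 [0.525 0.269 0.066]
 [0.556 0.282 0.101]]
```

View pics/s5.png

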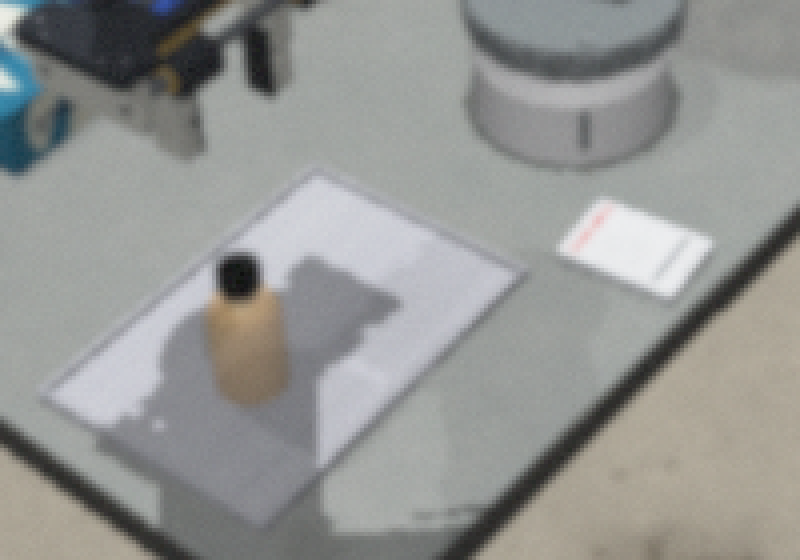

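```bash
python3 - <<'E'
from h import *
go([.4897,-.4287,.2],3.0)
E
python3 -m crank '[[[0.2,-2,0,0],[0.4,-4,0,0.4],[0.6,-6,0,0.8],[0.8,-8,0,1.2],[1,-10,0,1.5],[1.2,-12,0,1.8],[1.4,-14,0,2],[1.6,-16,0,2.2],[1.8,-18,0,2.2],[2,-20,0,2.2],[2.2,-22,0,2.2],[2.4,-24,0,2.2]]]' 0.1
python3 - <<'E'
from h import *
go([.4897,-.4287,.12],3.0)
E
```

```text
at [0.5286 0.2588 0.2138] yaw -3.088 -> shift [  3.016 -27.377   0.553] turn 2.233
t: 58.55
eef_pos: [0.5003, -0.3448, 0.2129]
ee_rot: [3.141, -0.002, 3.003]
force: [-0.2, -0.2, 0.4]
width: 0.0787
gripper_force: 0.0
at [ 0.5003 -0.3448  0.2129] yaw 3.003 -> shift [-0.05  -3.382  3.715] turn 0.034
```

```bash
python3 -m crank '[[[0,-1.5,0.5,0],[0,-3,1.5,0],[0,-3.4,2.2,0],[0,-3.4,2.2,0],[0,-3.4,2.2,0]]]' 0.1
python3 look.py w8.png bottle_0
python3 - <<'E'
from h import *
im,P=grab('top'); m=np.isfinite(P[...,0]);k=m&(P[...,2]>.02)&(P[...,2]<.06)&(P[...,0]>.43)&(P[...,0]<.56)&(P[...,1]>-.46)&(P[...,1]<-.39); print('b1',k.sum(),line(P[k]))
go([.4897,-.4287,.007],3.0)
E
```

```text
t: 59.18
eef_pos: [0.4898, -0.4269, 0.1595]
ee_rot: [-3.141, 0.0, 3.004]
force: [0.1, 0.0, 0.5]
width: 0.0789
gripper_force: 0.0
q [-0.42  0.36 -0.14  0.   -1.07 -1.29] 0.01
[ 0.4898 -0.4269  0.1595]
0.92 [301. 136.  43.  94.] (array([ 0.4879, -0.4283]), array([0.0437, 0.0961]), -0.159) [ 0.476 -0.428  0.042] [ 0.53  -0.405  0.048]
b1 194 (array([ 0.4885, -0.4262]), array([0.0428, 0.0948]), -0.1)
at [ 0.4901 -0.4269  0.1602] yaw 3.004 -> shift [ 0.018 -0.072  6.128] turn 0.049
```

View pics/w8.png

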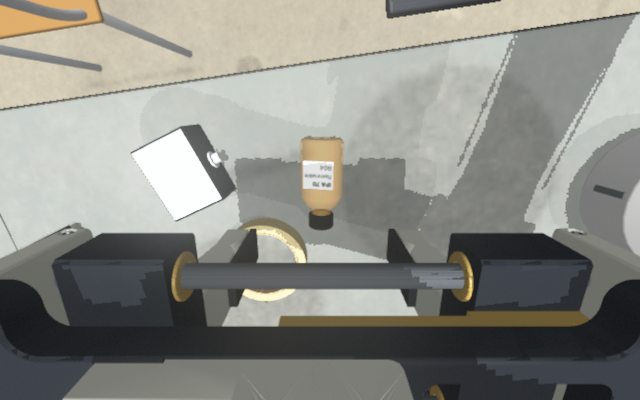

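```bash
python3 -m crank '[[[0,-0.05,1.5,0],[0,-0.05,3,0],[0,-0.05,4.5,0],[0,-0.05,5.6,0],[0,-0.05,6.1,0],[0,-0.05,6.1,0],[0,-0.05,6.1,0]]]' 0.25
python3 -m crank '[[[0,0,0,0],[0,0,0,0],[0,0,0,0],[0,0,0,0],[0,0,0,0]]]' 1 10
python3 -m crank '[[[0,0,-0.2,0],[0,0,-0.3,0],[0,0.5,-0.3,0],[0,1.2,-0.3,0],[0,2,-0.3,0],[0,2.8,-0.3,0],[0,3.2,-0.3,0],[0,3.2,-0.2,0],[0,3.2,-0.05,0],[0,3.2,0.05,0],[0,3.2,0.05,0]]]'
```

```text
t: 60.2
eef_pos: [0.4902, -0.4291, 0.008]
ee_rot: [-3.141, 0.002, 3.004]
force: [-0.3, -0.2, -1.2]
width: 0.0658
gripper_force: 0.0
t: 60.82
eef_pos: [0.4894, -0.4289, 0.0068]
ee_rot: [-3.141, 0.0, 3.003]
force: [-0.2, 0.9, 3.4]
width: 0.0444
gripper_force: 10.0
t: 62.2
eef_pos: [0.5005, -0.3507, 0.0059]
ee_rot: [-3.141, 0.001, 3.003]
force: [-1.1, 0.2, 6.2]
width: 0.044
gripper_force: 10.0
```

```bash
python3 -m crank '[[[0,0,0,0],[0,0,0,0],[0,0,0,0],[-0.4,0,0,0],[-0.8,0,0,0],[-1.2,0,0,0],[-1.6,0,0,0],[-1.6,0,0,0],[-1.6,0,0,0]]]' 0.3
python3 - <<'E'
from h import *
T=tool(); im,P=grab('wrist'); Q=(P-T[:3,3])@T[:3,:3]
k=np.isfinite(P[...,0])&(abs(Q[...,1])<.03)&(P[...,2]>.012)&(P[...,2]<.06)&(Q[...,0]<.13)&(Q[...,0]>-.03); q=Q[k]
print(np.percentile(q,[1,50,99],axis=0).round(4)); c,s,a=line(q); print(c,s,a); save(im,'w9.png')
E
```

```text
t: 63.32
eef_pos: [0.5395, -0.3549, 0.005]
ee_rot: [3.141, -0.001, 3.003]
force: [-0.4, 0.3, 0.1]
width: 0.0614
gripper_force: 0.0
[[ 0.0037 -0.027  -0.0443]
 [ 0.0566 -0.0051 -0.0374]
 [ 0.088   0.016  -0.0221]]
[ 0.0394 -0.0019] [0.0526 0.1045] -0.172
```

```bash
python3 -m crank '[[[0,0,0,0],[0,0,0,0],[0,0,0,0],[0,0,0,0],[0,0,0,0]]]' 1 5
python3 -m crank '[[[0,0,-0.5,0],[0,0,-1,0],[0,0,-1.5,0],[0,0,-2,0],[0,0,-2.5,0],[0,0,-3,0],[0,0,-3.4,0],[0,0,-3.4,0]]]' 1 4
python3 -m crank '[[[0,0,-1,0],[0,0,0,0],[0,0,-1,0],[0,0,0,0],[0,0,-1,0],[0,0,0,0],[0,0,-1,0],[0,0,0,0],[0,0,0,0]]]' 1 3; python3 slope.py; python3 tilt.py
```

```text
t: 64.0
eef_pos: [0.5399, -0.3551, 0.0053]
ee_rot: [-3.141, 0.0, 3.003]
force: [-0.0, -0.7, 0.4]
width: 0.0267
gripper_force: 5.0
t: 65.0
eef_pos: [0.5403, -0.3553, 0.0912]
ee_rot: [-3.141, 0.002, 3.003]
force: [0.6, -0.2, -0.9]
width: 0.0264
gripper_force: 4.5
t: 66.12
eef_pos: [0.5381, -0.3543, 0.088]
ee_rot: [3.14, -0.004, 3.002]
force: [-0.6, 0.5, -1.8]
width: 0.0265
gripper_force: 3.2
-0.004 37 -0.021 [51. 50. 48.]
0.002 235 -0.0226 [48. 47. 44.]
0.008 260 -0.0246 [49. 47. 44.]
0.014 378 -0.0262 [51. 48. 43.]
8164 tool x/y/z pct [[ 0.    -0.024 -0.027]
 [ 0.022 -0.001 -0.003]
 [ 0.053  0.022  0.053]]
amber 2628
[[ 0.04  1.    0.08]
 [ 0.88 -0.07  0.47]
 [-0.47 -0.05  0.88]]
0.0 1902 [0.013  0.027  0.0359]
0.01 458 [0.024  0.0375 0.0405]
0.02 38 [0.0392 0.0415 0.0422]
```

```bash
python3 -m crank '[[[0,0,-1,0],[0,0,0,0],[0.5,0,-1,0],[0,0,0,0],[0,0,-1,0],[0,0,0,0],[0.5,0,-1,0],[0,0,0,0],[0,0,-1,0],[0,0,0,0],[0,0,0,0]]]' 1 3; python3 slope.py
```

```text
t: 67.6
eef_pos: [0.5387, -0.3546, 0.0892]
ee_rot: [3.141, -0.003, 3.003]
force: [-0.8, 0.4, -0.7]
width: 0.0263
gripper_force: 3.0
-0.004 33 -0.021 [53. 53. 52.]
0.002 304 -0.0213 [48. 47. 44.]
0.008 303 -0.0213 [48. 47. 44.]
0.014 323 -0.0212 [51. 49. 45.]
```

```bash
python3 -m crank '[[[0,0,-0.4,0],[0,0,-1.2,0],[0,0,-2,0],[0,0,-2.8,0],[0,0,-3.6,0],[0,0,-4.4,0],[0,0,-5.2,0],[0,0,-5.8,0],[0,0,-6,0],[0,0,-6,0]]]' 1 8
python3 - <<'E'
from h import *
go([.53,.155,.235],3.003)
E
python3 -m crank '[[[0,0.6,0,0],[0,1.6,0,0],[0,2.8,0,0],[0,4.2,0,0],[0,5.6,0,0],[0.4,7,0,0],[0.7,8.4,0,0],[1,9.8,0,0],[1.4,11.2,0,0],[1.7,12.4,0,0],[1.9,12.8,0,0],[1.9,12.8,0,0]]]' 1 8
python3 - <<'E'
from h import *
go([.53,.155,.235],3.003)
E
```

```text
t: 68.9
eef_pos: [0.5398, -0.355, 0.2404]
ee_rot: [3.141, 0.0, 3.003]
force: [-0.2, -0.4, -2.4]
width: 0.0262
gripper_force: 8.0
at [ 0.5398 -0.355   0.2404] yaw 3.003 -> shift [ 3.206 20.149  0.216] turn -0.001
t: 70.4
eef_pos: [0.5365, -0.031, 0.24]
ee_rot: [-3.141, -0.0, 3.005]
force: [-0.6, -0.0, -1.1]
width: 0.0259
gripper_force: 8.0
at [ 0.5365 -0.031   0.24  ] yaw 3.005 -> shift [1.276 7.333 0.198] turn 0.017
```

```bash
python3 -m crank '[[[0.1,0.6,0,0],[0.3,1.6,0,0],[0.5,2.8,0,0],[0.8,4.2,0,0],[1,5.6,0,0],[1.2,6.8,0,0],[1.3,7.3,0,0],[1.3,7.3,0,0],[1.3,7.3,0,0]]]' 1 8
python3 -m crank '[[[0,0,1,0],[0,0,2,0],[0,0,3,0],[0,0,4,0],[0,0,5,0],[0,0,5.7,0],[0,0,6,0],[0,0,6,0],[0,0,6,0]]]' 1 8; python3 slope.py
python3 - <<'E'
from h import *
go([.53,.155,.08],3.003)
E
```

```text
t: 71.53
eef_pos: [0.53, 0.1529, 0.2401]
ee_rot: [-3.141, -0.0, 3.002]
force: [0.1, -0.9, -1.5]
width: 0.0265
gripper_force: 8.0
t: 72.65
eef_pos: [0.5305, 0.1537, 0.091]
ee_rot: [3.141, 0.001, 3.003]
force: [0.4, 0.1, -0.6]
width: 0.0263
gripper_force: 8.0
-0.004 40 -0.0211 [47. 47. 46.]
0.002 297 -0.0214 [43. 42. 41.]
0.008 306 -0.0213 [45. 44. 42.]
0.014 322 -0.0213 [49. 47. 45.]
at [0.5305 0.1538 0.0911] yaw 3.003 -> shift [0.027 0.044 0.443] turn -0.001
```

```bash
python3 -m crank '[[[0,0,0.15,0],[0,0,0.3,0],[0,0,0.4,0],[0,0,0.4,0]]]' 1 4;python3 -m crank '[[[0,0,0.04,0],[0,0,0.04,0]]]' 1 3
```

```text
t: 73.2
eef_pos: [0.5299, 0.1536, 0.0799]
ee_rot: [-3.141, -0.0, 3.003]
force: [0.8, -0.1, -0.9]
width: 0.0266
gripper_force: 4.0
t: 73.45
eef_pos: [0.5303, 0.1537, 0.0795]
ee_rot: [3.141, 0.001, 3.003]
force: [0.2, -1.1, 2.2]
width: 0.027
gripper_force: 3.1
```

Contact felt; release and retreat.

```bash
python3 -m crank '[[[0,0,0,0],[0,0,0,0],[0,0,0,0],[0,0,0,0]]]' 0.62; python3 -m crank '[[[0,0,0,0],[0,0,0,0],[0,0,-0.5,0],[0,0,-1.5,0],[0,0,-3,0],[0,0,-4.5,0],[0,-2,-5.5,0],[1,-4,-5.5,0],[2,-6,-5.5,0],[2.5,-8,-5.5,0],[2.5,-9,-5.5,0],[2.5,-9,-5.5,0]]]' 0.4
python3 - <<'E'
from h import *
def chk(P,n):
    m=np.isfinite(P[...,0])
    for y0,y1 in ((.2,.33),(.1,.2)):
        k=m&(P[...,2]>.02)&(P[...,2]<.12)&(P[...,0]>.45)&(P[...,0]<.62)&(P[...,1]>y0)&(P[...,1]<y1); print(n,k.sum(),np.percentile(P[k],[2,50,98],axis=0).round(3).tolist() if k.sum()>5 else '')
im,P=grab('top'); chk(P,'top'); im2,P=grab('scene'); chk(P,'scene')
a=cv2.resize(im[150:270,160:480],(800,300)); b=cv2.resize(im2[140:330,160:420],(410,300)); save(np.vstack([a,np.pad(b,((0,0),(0,390),(0,0)))]),'f.png')
s=arm.get_state(); print(s['eef_pos'],s['force'])
E
```

```text
t: 73.95
eef_pos: [0.53, 0.1537, 0.0791]
ee_rot: [-3.142, -0.0, 3.003]
force: [-0.5, -0.8, 0.2]
width: 0.033
gripper_force: 0.0
t: 75.45
eef_pos: [0.4366, -0.0619, 0.2179]
ee_rot: [3.141, 0.002, 3.001]
force: [-0.3, -0.6, -0.3]
width: 0.0524
gripper_force: 0.0
top 170 [[0.52, 0.235, 0.027], [0.536, 0.249, 0.076], [0.558, 0.271, 0.104]]
top 3 
scene 568 [[0.512, 0.246, 0.022], [0.525, 0.269, 0.065], [0.556, 0.282, 0.101]]
scene 514 [[0.495, 0.137, 0.023], [0.509, 0.164, 0.064], [0.532, 0.177, 0.101]]
[ 0.43719786 -0.06058861  0.21742785] [-0.2311889   0.01942367 -0.98784754]
```

View pics/f.png

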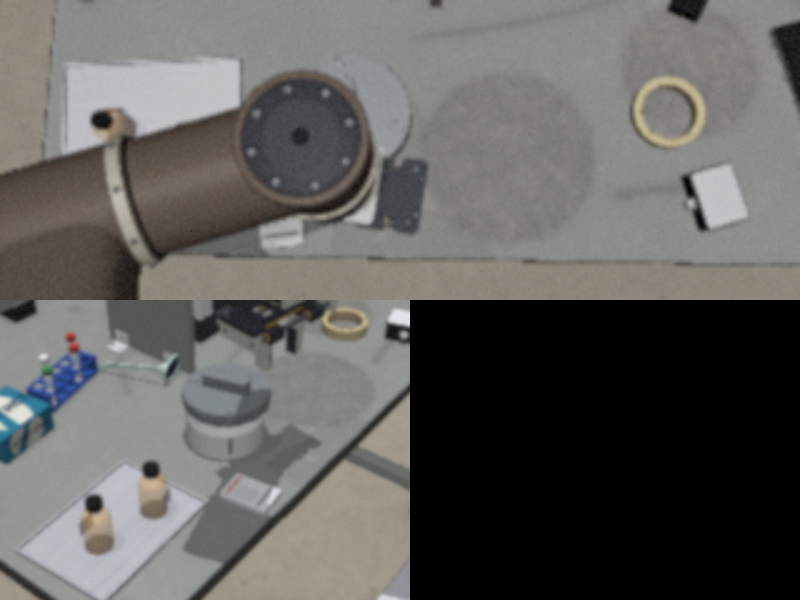

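```bash
python3 -c "
from station import arm
print(arm.job_done())"
```

```text
the job is handed in; nothing more can be done
None
```

I handed the job in at about 75 s of the 210 s: all three sample bottles are in the drum, the cap is back at its starting locked angle and height (I did no pull test on it), both amber bottles are upright in the tray, and the tape roll, slide pack and photodiode box look unmoved in the last picture.

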